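Lay the red gift tin down in the display tray

TASK

On the stall's display tray, push the standing red tin over so that it falls away from the robot and lies flat in its own lane; then push it by its foot along the lane until its lid rests against the stop at the tray's far end. Only push it, gently, with the fingers: do not grasp, lift or carry it. Leave the blue tin standing where it is and do not disturb the other goods.

Things in the scene. Friction and masses are not known exactly. Their poses are not given: they have to be found in the camera images.
- tray: Fixed wooden tray, 300 (x) x 290 (y) mm, floor top 6 mm above the table. Origin: centre of its underside, on the table. x runs from the near, open end (-150 mm) to the far end, within 0.2 rad of the robot's x. Two lanes along x at y = +95 and -95 mm, 88 mm wide between dark rails (tops 18 mm above the table). Far stop: inner face at x = +135 mm, top 36 mm above the table.
- red_tin: Loose closed red box with gold bands, 56 (x) x 64 (y) x 150 (z) mm, 0.2-0.4 kg. Origin: centre of its foot; z from foot to lid. Starts upright in either lane, foot centre at tray x -115 to -85 mm, square to it within 0.08 rad. A push high on its near face tips it over its far bottom edge; it then lies 30-80 mm short of the stop, top 62 mm above the table, and slides at a few N.
- red_tin_lid (a point): Centre of the top of the red tin's lid, 150 mm above its foot.
- red_tin_mid (a point): Centre of the red tin, 75 mm above its foot.
- blue_tin: The blue tin: same shape and size as the red one, upright in the other lane, to be left standing. Origin: centre of its foot.
- jar_yellow: Jar with a yellow lid, 72 mm across, 95 mm tall, standing on the table to the left of the tray. Bystander. Origin: centre of its foot.
- jar_green: Jar with a green lid, 72 mm across, 95 mm tall, standing on the table to the right of the tray. Bystander. Origin: centre of its foot.
- vase: White ceramic vase, 90 mm across, 160 mm tall, at the left. Bystander. Origin: centre of its foot.
- clay_pot: Terracotta pot with two ear handles, 90 mm across without them, 60 mm tall, at the left. Bystander. Origin: centre of its foot.
- blue_bowl: Blue ceramic bowl, 110 mm across, 45 mm tall, at the right. Bystander. Origin: centre of its foot.
- spoon: Serving spoon lying flat on the table at the right. Bystander. Origin: on its length, at its underside.
Things that resemble listed ones, but are neither listed nor needed, are in the scene too. What is shaped like the red_tin but green, purple or turquoise is not meant.

How it is judged:
By the outcome, as a careful person would: the job done as asked, in the order asked, and still so for the second after the job is handed in, with the robot touching nothing.
It also fails if it takes over 48 s, if anything falls off the work surface, if the arm or the gripper's body presses on something with over 40 N, if the wrist force passes 120 N, or if a joint passes its speed limit or range.

ROBOT

A 6-joint arm with a two-finger parallel gripper is mounted at the origin on the work surface. World frame = base frame: x ahead of the robot, y to its left, z up, the work surface at z = 0. Lengths are in m, angles in rad, forces in N, time in s.
With the tool pointing down it reaches from about 0.35 to 1 m from the base axis. Payload 7.1 kg.
Tool frame: the origin (TCP) lies between the finger pads; the fingertips stand 22 mm ahead of it and the grasp point (between the pads) lies 3 mm ahead of it; z points along the fingers, y is the line along which they close (so a half turn about z gives the same grasp; the last joint's range is limited). The gripper opens to 85 mm and grips with 20 to 120 N. Pads are 22 mm wide; open, the fingers measure 114 mm over their backs; the gripper's body (76 mm by 85 mm) begins 54 mm behind the grasp point. The pads swing forward as they close: fully open they stand 13 mm farther back than shut.
Start: joints at [1.116, 0.423, 1.63, -0, 1.089, -0.019], TCP at [0.264, 0.567, 0.253] pointing down, gripper open.
Joint ranges: [-3, 3], [-0.9, 2.11], [0.09, 2.58], [-1.31, 4.45], [0.11, 2.69], [-2.54, 2.54]. Speed limits (rad/s): [2.39, 2.39, 3.01, 3.14, 3.14, 3.14].

INTERFACE

Orientations are given as a rotation vector (axis times angle).
In Python, from rig import manip gives the robot as it stands. The module is installed in compiled form; this text tells all that it offers. Calls block until the motion is done:
- manip.move_to(position, orientation): joint-space move of the TCP to a pose.
- manip.servo_line(position, orientation=None, rate=0.15): straight line of the TCP; orientation=None keeps the orientation; rate is the mean speed in m/s.
- manip.set_joints(angles): joint-space move.
- manip.command_gripper(opening, f_grip=None): finger opening in m; f_grip is the grip in N (None keeps the last); returns when the fingers have stopped.
- manip.hold(seconds).
- manip.solve_ik(position, orientation): joint angles nearest the present ones, or None.
- manip.camera(name): name is "side" or "top"; returns a dict with "image" (384x512x3 uint8, red, green, blue), "fx", "fy", "cx", "cy" (pixels), "cam_to_world" (4x4, takes a point from camera to world coordinates). Camera axes: x right, y down, z forward; pixel columns grow to the right and rows downward; lengths in m; the calibration is good to about 2 mm. A picture is of the moment at which its call begins. There is no depth.
A pose or a line that the arm cannot do raises manip.IKError and nothing moves.
- manip.sign_off(): hands the job in; it is judged then, once.
Readings, each from a call of its own:
- manip.get_time(): time.
- manip.get_joint_positions(): joint angles.
- manip.get_joint_vel(): joint speeds.
- manip.get_tau(): joint torques, N m.
- manip.get_position(): TCP position.
- manip.get_ee_rot(): TCP orientation.
- manip.get_contact_force(): force on the tool from outside, world axes, zero at the start.
- manip.get_torque(): the same for the moment, N m.
- manip.get_width(): finger opening in m.
- manip.get_grip_force(): force on a finger pad.
Only numpy, scipy, OpenCV 4.12 (cv2) and the standard library are available. Lean on these libraries where they do the work, as an engineer would, in place of code of your own. Each camera call takes 0.05 s, during which the arm holds its last target. There are 200 camera calls.

## Working session

There is one attempt and no reset: what is moved stays moved. The work goes in short steps, each a Python script; the robot and the scene stay as the last script left them, time stands still between calls to the robot, and variables do not carry over. Pictures are saved under pics/ and viewed, at most 10 in all, crops included, and the job is handed in when it is done.

```bash
mkdir -p pics; cat > h.py <<'E'
import numpy as np, cv2
from rig import manip
def snap(n,f):
    c=manip.camera(n); cv2.imwrite(f,cv2.cvtColor(c["image"],cv2.COLOR_RGB2BGR)); np.savez(f[:-4]+'.npz',**c); return c
def pt(c,u,v,z):
    T=np.array(c["cam_to_world"]); d=T[:3,:3]@np.array([(u-c["cx"])/c["fx"],(v-c["cy"])/c["fy"],1]); o=T[:3,3]
    return o+d*(z-o[2])/d[2]
def px(c,p):
    T=np.linalg.inv(np.array(c["cam_to_world"])); q=T[:3,:3]@np.array(p)+T[:3,3]
    return np.array([c["fx"]*q[0]/q[2]+c["cx"],c["fy"]*q[1]/q[2]+c["cy"]])
E
python3 - <<'E'
from h import *
for n in("top","side"):
    c=snap(n,f"pics/{n}0.png"); print(n,np.round(c["cam_to_world"],3),c["fx"])
    cv2.imwrite(f"pics/{n}0b.png",cv2.resize(cv2.imread(f"pics/{n}0.png"),(800,600),interpolation=cv2.INTER_CUBIC))
E
```

```text
top [[-0.004 -0.995  0.101  0.421]
 [-1.     0.004  0.005  0.01 ]
 [-0.006 -0.101 -0.995  1.377]
 [ 0.     0.     0.     1.   ]] 416.4231637513439
side [[ 0.996 -0.073  0.054  0.467]
 [-0.088 -0.643  0.761 -0.969]
 [-0.021 -0.763 -0.647  0.95 ]
 [ 0.     0.     0.     1.   ]] 434.4911649286439
```

View pics/top0b.png

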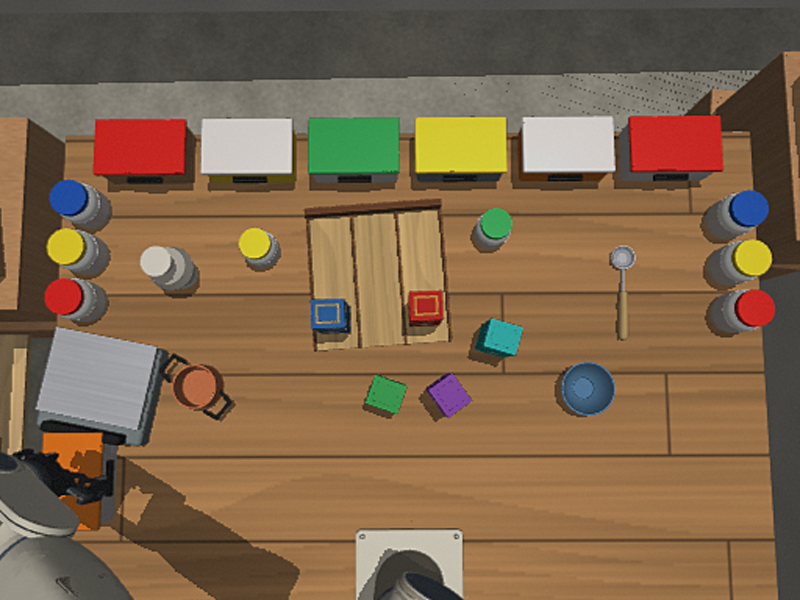

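View pics/side0b.png

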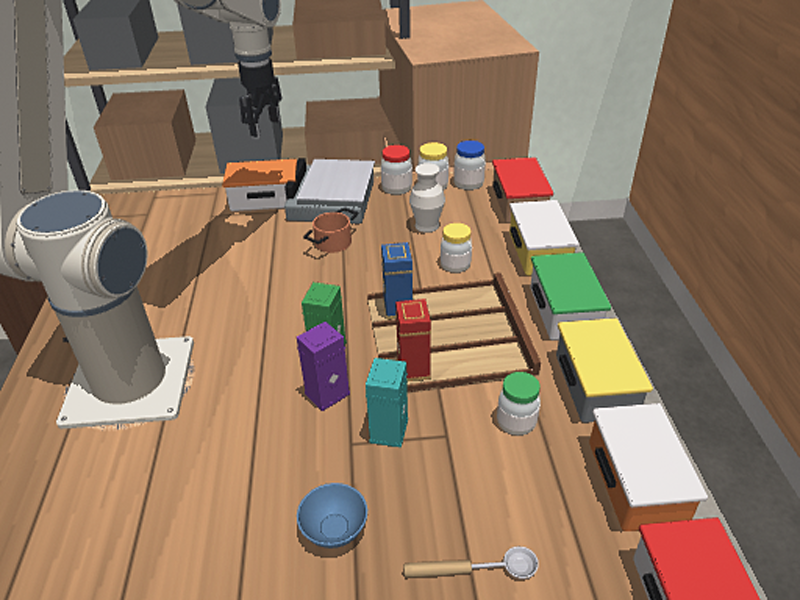

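The top view shows the red tin with gold bands at about (426,308) in the right lane and the blue one at (329,315) in the left. The lookalikes are green (386,394), purple (449,395) and turquoise (499,337), all off the tray. Only the one at (426,308) fits, being red with gold bands and standing in a lane; I'll confirm it in a crop.

```bash
python3 - <<'E'
from h import *
a=cv2.imread("pics/top0.png")[124:274,190:350]
cv2.imwrite("pics/crop1.png",cv2.resize(a,None,fx=4,fy=4,interpolation=cv2.INTER_CUBIC)) # 640x600
E
```

```text
(no output)
```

View pics/crop1.png

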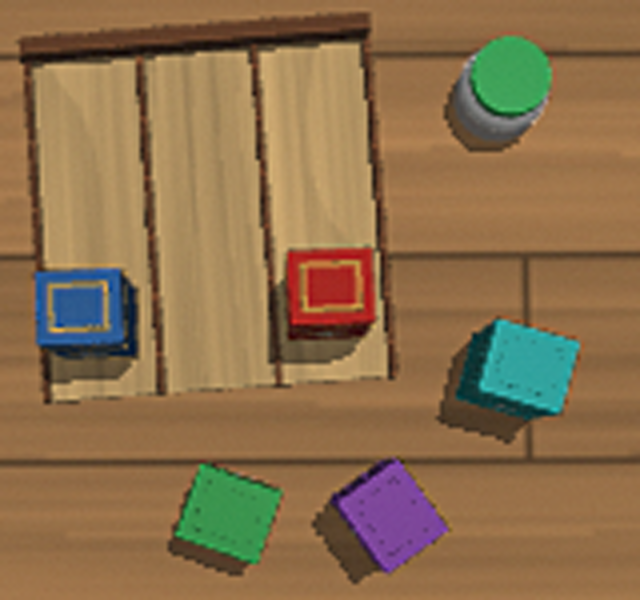

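The crop confirms the red tin with its gold band: lid corners at crop (288,250), (374,248), (376,324), (290,327). The tray's near corners are at (46,402) and (394,378).

```bash
cat >> h.py <<'E'
def C0(): return dict(np.load("pics/top0.npz"))
E
python3 - <<'E'
from h import *
c=C0(); P=lambda u,v,z: pt(c,190+(u+.5)/4-.5,124+(v+.5)/4-.5,z)[:2]
nl,nr=P(46,402,.006),P(394,378,.006)
d=nl-nr; print("near",nl,nr,np.linalg.norm(d)); 
fl,fr=P(21,40,.036),P(369,14,.036); print("far",fl,fr,np.linalg.norm(fl-fr))
print("len",np.linalg.norm(fl-nl),np.linalg.norm(fr-nr))
# rail lines
yaw=np.arctan2(d[1],d[0])-np.pi/2; print("yaw",yaw, [np.arctan2(*(f-n)[::-1]) for f,n in((fl,nl),(fr,nr))])
yaw=np.mean([yaw,*[np.arctan2(*(f-n)[::-1]) for f,n in((fl,nl),(fr,nr))]])
ex=np.array([np.cos(yaw),np.sin(yaw)]);ey=np.array([-ex[1],ex[0]])
o=(nl+nr+fl+fr)/4; print("tray",o,yaw)
q=[P(*k,.156) for k in((288,250),(374,248),(376,324),(290,327))]
for k in q: print((k-o)@ex,(k-o)@ey)
m=np.mean(q,0);print("red",m,(m-o)@ex,(m-o)@ey,[np.linalg.norm(q[i]-q[(i+1)%4]) for i in range(4)])
f=q[0]+q[1]-q[2]-q[3];s=q[0]+q[3]-q[1]-q[2];print("yawred",np.arctan2(f[1],f[0]),np.arctan2(-s[0],s[1]))
for n,k in dict(green=(227,514),purple=(390,515),turq=(520,366),blue=(81,307)).items(): print(n,P(*k,.156))
print(manip.get_ee_rot(),manip.get_time())
E
```

```text
near [0.47321777 0.19646208] [ 0.49182976 -0.08985582] 0.28692219772719624
far [0.76953071 0.21578192] [ 0.78990087 -0.07056544] 0.28707099473732617
len 0.296942101122796 0.29869467019923795
yaw 0.06491328634545734 [np.float64(0.0651086422888279), np.float64(0.0646272488397561)]
tray [0.63111978 0.06295569] 0.06488305915801378
-0.056216116774355354 -0.06114989203396905
-0.059126944565259264 -0.12460727425946129
-0.11538566144148432 -0.1218395368748263
-0.11323401014515272 -0.058622668403405166
red [ 0.55124623 -0.03398194] -0.08599068323156289 -0.09155484289291548 [np.float64(0.0635241078437196), np.float64(0.0563267573608632), np.float64(0.06325347470798712), np.float64(0.05707387338986639)]
yawred 0.018173419703806565 0.024939768123006186
green [0.38571344 0.0436394 ]
purple [ 0.38458062 -0.07481725]
turq [ 0.49255754 -0.17127478]
blue [0.53733865 0.15097159]
[-6.79065287e-01 -3.06699934e+00  2.18997412e-03] 0.1
```

```bash
cat >> h.py <<'E'
from scipy.spatial.transform import Rotation as R
O=np.array([0.63112,0.06296]); YAW=0.0649
def W(x,y,z):
    return np.array([O[0]+x*np.cos(YAW)-y*np.sin(YAW),O[1]+x*np.sin(YAW)+y*np.cos(YAW),z])
def T(p): 
    d=np.array(p[:2])-O; c,s=np.cos(YAW),np.sin(YAW); return np.round([c*d[0]+s*d[1],-s*d[0]+c*d[1]],4)
def down(flip=0): return (R.from_euler('z',YAW+flip*np.pi)*R.from_euler('x',np.pi)).as_rotvec()
E
python3 - <<'E'
from h import *
for f in (0,1): print(f,[np.round(manip.solve_ik(W(x,-.0915,z),down(f)),2) for x,z in((-.15,.30),(-.15,.15),(-.07,.15),(-.1,.05),(-.02,.05))])
manip.command_gripper(0.025)
manip.move_to(W(-.155,-.0915,.28),down(0)); print(manip.get_time(),manip.get_position())
manip.servo_line(W(-.155,-.0915,.148),rate=.12)
print(manip.get_time(),manip.get_contact_force(),manip.get_width())
snap("side","pics/s1.png");a=cv2.imread("pics/s1.png")[140:290,180:380]
cv2.imwrite("pics/s1c.png",cv2.resize(a,None,fx=4,fy=4,interpolation=cv2.INTER_CUBIC))
E
```

```text
0 [array([-0.1 ,  0.16,  1.88, -0.  ,  1.1 ,  1.4 ]), array([-0.1 ,  0.38,  2.  , -0.  ,  0.76,  1.4 ]), array([-0.08,  0.48,  1.83, -0.  ,  0.84,  1.43]), array([-0.09,  0.62,  1.92, -0.  ,  0.61,  1.42]), array([-0.07,  0.69,  1.74, -0.  ,  0.71,  1.44])]
1 [array([-0.1 ,  0.16,  1.88,  0.  ,  1.1 , -1.74]), array([-0.1 ,  0.38,  2.  ,  0.  ,  0.76, -1.74]), array([-0.08,  0.48,  1.83,  0.  ,  0.84, -1.71]), array([-0.09,  0.62,  1.92,  0.  ,  0.61, -1.72]), array([-0.07,  0.69,  1.74,  0.  ,  0.71, -1.7 ])]
3.0083 [ 0.48257151 -0.03786241  0.28001565]
4.2583 [ 0.26825922 -0.28551737 -0.14306539] 0.024966714207177925
```

View pics/s1c.png

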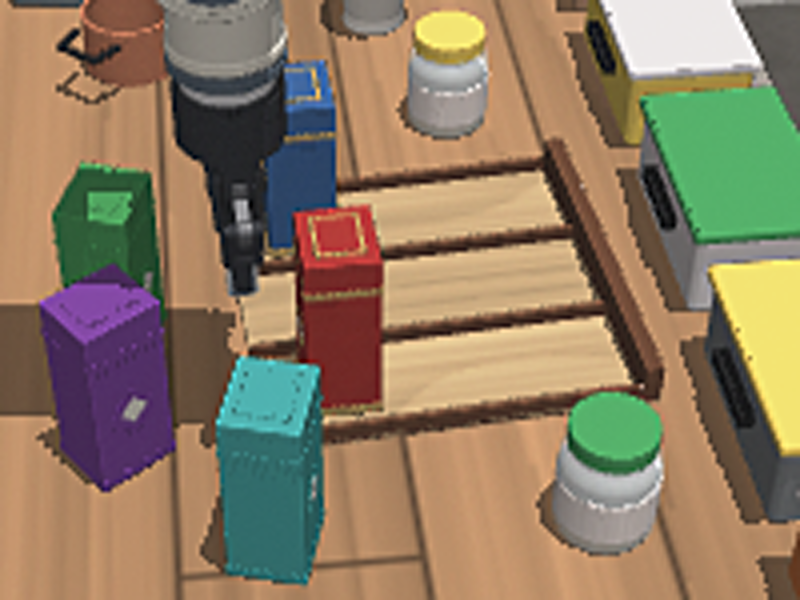

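The gripper stands behind the red tin with its fingertips at crop (243,285), below the level of the lid edge at (297,235) and clear of the other goods. I'll push slowly.

```bash
python3 - <<'E'
from h import *
for x in np.arange(-.135,-.069,.01):
    manip.servo_line(W(x,-.0915,.148),rate=.04); print(round(x,3),round(manip.get_time(),2),np.round(manip.get_contact_force(),1))
c=snap("side","pics/s2.png");a=cv2.imread("pics/s2.png")[140:290,180:380]
cv2.imwrite("pics/s2c.png",cv2.resize(a,None,fx=4,fy=4,interpolation=cv2.INTER_CUBIC))
E
```

```text
-0.135 4.96 [ 0.1 -0.1 -0.5]
-0.125 5.36 [0.1 0.2 0.4]
-0.115 5.76 [-0.9 -0.5  0.4]
-0.105 6.16 [-0.9  0.1 -0.8]
-0.095 6.56 [-1.2 -0.9  0.2]
-0.085 6.96 [-0.2  0.1 -0.7]
-0.075 7.36 [-0.2  0.2  1. ]
```

View pics/s2c.png

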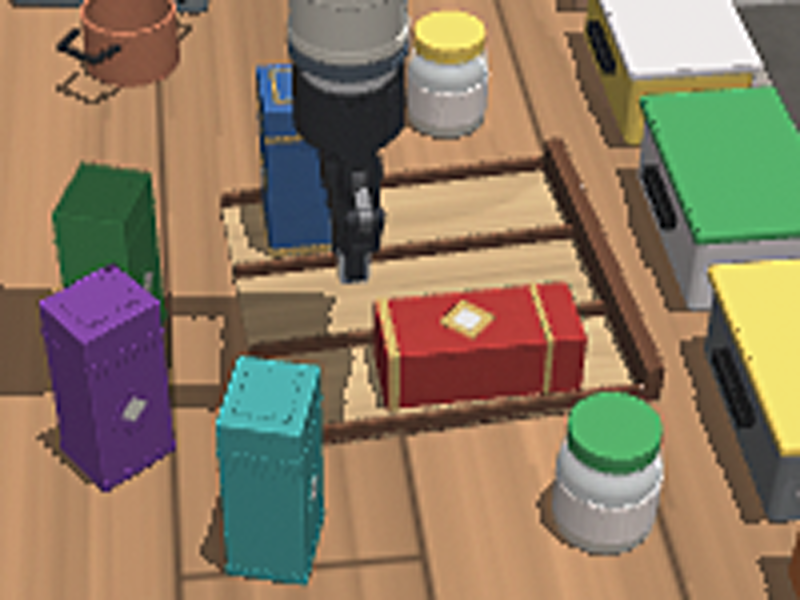

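The tin lies flat in its lane. Its top corners are at crop (375,304) and (385,352) at the foot, and (573,284) and (585,335) at the lid. I'll measure its place from these.

```bash
python3 - <<'E'
from h import *
c=dict(np.load("pics/s2.npz"))
for k in((375,304),(385,352),(573,284),(585,335)): print(T(pt(c,180+k[0]/4,140+k[1]/4,.062)))
manip.servo_line(W(-.115,-.0915,.148),rate=.12)
manip.servo_line(W(-.115,-.095,.055),rate=.12)
print(manip.get_time(),np.round(manip.get_contact_force(),1),T(manip.get_position()))
c=snap("top","pics/t3.png");a=cv2.imread("pics/t3.png")[124:274,190:350]
cv2.imwrite("pics/t3c.png",cv2.resize(a,None,fx=4,fy=4,interpolation=cv2.INTER_CUBIC))
E
```

```text
[-0.0491 -0.0658]
[-0.0514 -0.1182]
[ 0.1036 -0.07  ]
[ 0.0972 -0.1262]
8.8167 [0.1 0.3 0.1] [-0.1145 -0.095 ]
```

View pics/t3c.png

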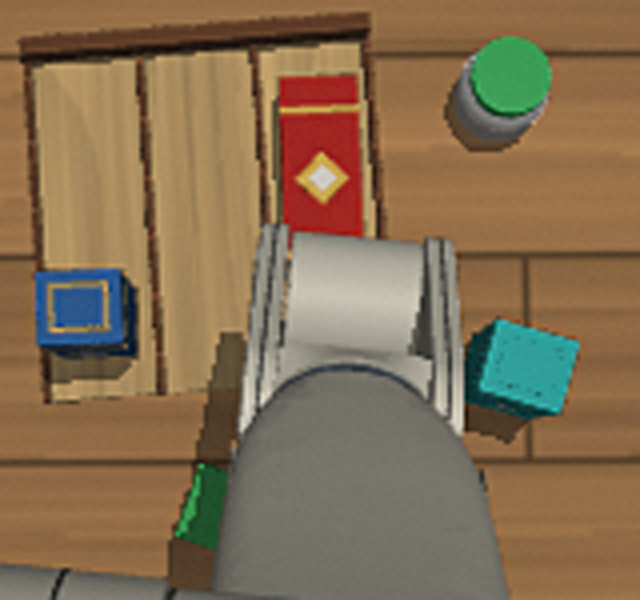

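The tin lies nearly straight in the lane with its lid edge at crop (279,77)-(357,75), about 37 mm short of the stop. Next I push it by the foot until the force rises.

```bash
python3 - <<'E'
from h import *
c=dict(np.load("pics/t3.npz")); print([T(pt(c,190+u/4,124+v/4,.062)) for u,v in((279,77),(357,75))])
y=-.095; F=lambda: np.round(np.mean([manip.get_contact_force() for _ in range(1)],0),1)
for x in (-.08,-.065,-.055,-.045,-.04,-.036,-.033):
    manip.servo_line(W(x,y,.055),rate=.04); print(x,F())
x=-.033
while x<-.012:
    x+=.0015; manip.servo_line(W(x,y,.055),rate=.02); f=F(); print(round(x,4),f,T(manip.get_position()))
    if -f[0]>9: break
print(manip.get_time())
c=snap("top","pics/t4.png");a=cv2.imread("pics/t4.png")[124:204,240:340]
cv2.imwrite("pics/t4c.png",cv2.resize(a,None,fx=6,fy=6,interpolation=cv2.INTER_CUBIC))
E
```

```text
[array([ 0.0949, -0.0666]), array([ 0.0921, -0.1292])]
-0.08 [ 0.   1.1 -0.4]
-0.065 [-0.   1.1 -0.3]
-0.055 [ 0.3  0.5 -1. ]
-0.045 [ 0.  -0.1  0.4]
-0.04 [0.3 0.  0.7]
-0.036 [ 0.1 -0.1 -0.6]
-0.033 [-0.7  0.1 -0.5]
-0.0315 [-0.3  0.3  1.3] [-0.0315 -0.095 ]
-0.03 [-1.2 -0.3 -0.2] [-0.0298 -0.095 ]
-0.0285 [-1.   0.2 -1.3] [-0.0282 -0.095 ]
-0.027 [-1.2 -0.7 -0.8] [-0.0267 -0.095 ]
-0.0255 [-0.7  0.3  0.1] [-0.0253 -0.095 ]
-0.024 [-1.   0.3  0.2] [-0.0238 -0.095 ]
-0.0225 [-2.7 -0.3  0.4] [-0.0226 -0.095 ]
-0.021 [-7.4 -0.7  4.6] [-0.0226 -0.095 ]
-0.0195 [-12.4  -2.   10.3] [-0.0226 -0.0949]
14.2417
```

View pics/t4c.png

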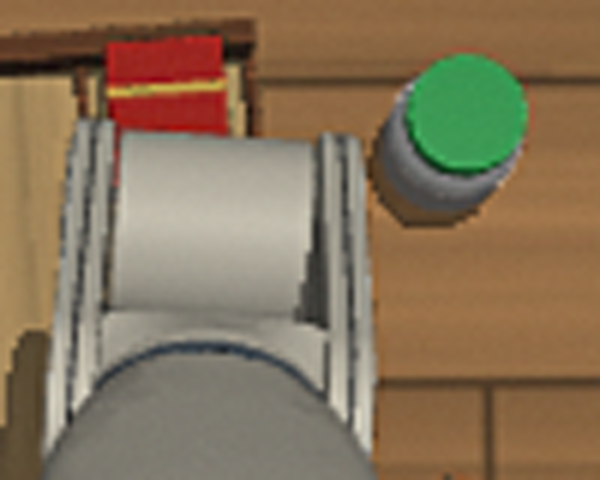

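The force rose against a hard stop and the lid meets the stop at crop (107-222,40). I'll back off, raise the arm and check.

```bash
python3 - <<'E'
from h import *
manip.servo_line(W(-.07,-.095,.055),rate=.08)
manip.servo_line(W(-.11,-.095,.25),rate=.15)
manip.move_to(np.array([.42,-.02,.42]),down(0))
c=snap("top","pics/t5.png")
s=snap("side","pics/s5.png")
a=cv2.resize(cv2.imread("pics/t5.png")[124:224,190:330],(420,300),interpolation=cv2.INTER_CUBIC)
b=cv2.resize(cv2.imread("pics/s5.png")[150:270,220:360],(700,600),interpolation=cv2.INTER_CUBIC)[:,:380+320]
cv2.imwrite("pics/s5c.png",b); print(manip.get_time(),manip.get_contact_force())
E
```

```text
17.475 [-0.22692942  0.11678315 -0.01003732]
```

View pics/s5c.png

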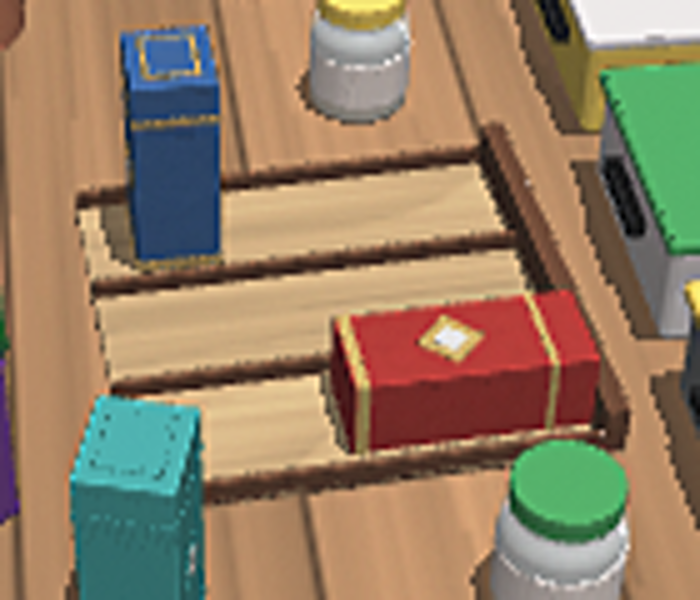

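The tin lies flat in its lane with its lid against the stop, top edge at crop (568,292)-(600,352). The blue tin and the jars are unmoved. One numeric check before handing in.

```bash
python3 - <<'E'
from h import *
s=dict(np.load("pics/s5.npz")); c=dict(np.load("pics/t5.npz"))
print([T(pt(s,220+u/5,150+v/5,.062)) for u,v in((332,318),(353,374),(568,292),(600,352))])
im=c["image"].astype(int); m=((im[...,0]>130)&(im[...,1]<70)&(im[...,2]<70)).astype(np.uint8); m[:124]=0;m[224:]=0;m[:,:240]=0;m[:,300:]=0
k,_=cv2.findContours(cv2.morphologyEx(m,cv2.MORPH_CLOSE,np.ones((7,7))),0,2); k=max(k,key=cv2.contourArea)
print([T(pt(c,*p,.062)) for p in cv2.boxPoints(cv2.minAreaRect(k))])
E
```

```text
[array([-0.0093, -0.0619]), array([-0.0072, -0.1123]), array([ 0.138 , -0.0639]), array([ 0.1413, -0.1193])]
[array([ 0.1363, -0.0615]), array([ 0.1365, -0.1233]), array([-0.0018, -0.1228]), array([-0.0019, -0.0616])]
```

The lid sits at tray x ≈ 136 mm, with the stop face at 135, and the tin is square.

```bash
python3 -c "
from rig import manip
print(manip.sign_off())"
```

```text
the job is handed in; nothing more can be done
None
```

The red tin was pushed over and slid along its lane until its lid rested against the far stop. It lies flat and square, the blue tin and the goods in view looked unmoved, and the job was handed in after about 17.5 s.

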